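Snap the cap onto the open sample vial

TASK

One of the sample vials in the cooling block still stands open: pick up the loose snap cap from the bench, set it squarely over that vial's mouth and press it straight down until it clicks over the bead and sits fully home. Do not ease off at the click: finish while you are still holding the cap pressed firmly down on the vial, without letting go, and leave the other things on the bench undisturbed.

Things in the scene. Friction and masses are not known exactly. Their poses are not given: they have to be found in the camera images.
- cap: the loose snap cap, white plastic, 12 g, a round cup lying mouth down on the bench: 38 mm outside diameter, 22 mm high, fine ribs round its side, flat top. Hollow 19 mm deep; a rounded lip inside its mouth leaves an opening of 31 mm. Origin at the centre of its lower (open) end, z up along its axis; its yaw does not matter
- vial: the open vial, off-white plastic tube, 29 mm outside diameter, 80 mm tall, upright and fixed in one well of the block; its top 50 mm stand out. Origin at the centre of its foot, z up. A springy round bead, 34 mm across, runs round it 12.5 mm below the rim. With the cap fully home the cap's lower end is 61 mm and its top 83 mm above the vial's foot
- vial_rim (a point): centre of the open vial's rim, 95 mm above the bench. The cap slides freely down the first 11 mm; then its lip meets the bead and the push must rise to roughly 10 N (8 to 14) over the next 3 mm; then it clicks, the force drops, and 5 mm further down the cap stops hard with its top on the rim (lower end 19 mm below the rim)
- block: grey anodised aluminium cooling block, fixed to the bench, 144 x 144 x 45 mm, four wells at the corners of a 70 mm square about its middle, square with its x and y axes. One well has the open vial, two have vials already capped, one is empty; which is which changes. Origin at the centre of its underside, z up
- capped_a: a vial just like the open one, already capped with the same kind of cap (38 mm across, top 98 mm above the bench), fixed in its well; origin at the centre of its foot
- capped_b: the other vial already capped, the same; origin at the centre of its foot
- tube_cap: bystander: a smaller white stopper for another kind of tube, 21 mm across and 18 mm high, loose on the bench, does not fit; origin at the centre of its underside
- marker: bystander: a marker pen lying loose, 140 mm long (along its own x), 13 mm thick; origin under its middle
- tip_box: bystander: a closed pipette-tip box, loose, 82 x 118 x 64 mm; origin at the centre of its underside
Things that resemble listed ones, but are neither listed nor needed, are in the scene too. What is shaped like the cap but brown or purple is not meant.

How it is judged:
On the way, in this order (a step that is already met when the one before it is completed fails the run):
1. the cap is picked up off the bench in the fingers (height (world z) of cap above 0.04 m and contact force between the fingers and cap above 1 N), for 0.1 s.
2. the cap has clicked over the bead of the open vial (z of cap in the frame of vial below 0.0635 m and horizontal distance between cap and vial below 0.003 m), for 0.1 s.
At the end, for the whole second after the job is handed in: The cap is on the open vial, past the click and fully home (within 1.5 mm of the full depth, 3 mm of centred, 4 degrees of straight), at rest, and through the last second the fingers still hold it (over 2 N) and press it down on the vial with more than 4 N (z of cap in the frame of vial below 0.0625 m and horizontal distance between cap and vial below 0.003 m and angle between cap's own z axis and vertical below 0.07 rad and linear speed of cap below 0.02 m/s and contact force between cap and vial above 4 N and contact force between the fingers and cap above 2 N); the arm keeps its last pose, push and grip.
It fails at once if the small stopper, the marker or the tip box is shifted by more than 20 mm (distance of any of tube_cap, marker, tip_box from where it was at the start of the episode above 0.02 m).
It also fails if it takes over 45 s, if anything falls off the work surface, if the arm or the gripper's body presses on something with over 40 N, if the wrist force passes 120 N, or if a joint passes its speed limit or range.

ROBOT

A 6-joint arm with a two-finger parallel gripper is mounted at the origin on the work surface. World frame = base frame: x ahead of the robot, y to its left, z up, the work surface at z = 0. Lengths are in m, angles in rad, forces in N, time in s.
With the tool pointing down it reaches from about 0.35 to 0.775 m from the base axis. Payload 7.3 kg.
Tool frame: the origin (TCP) lies on the centre line of the jaws, within the pads' length; the fingertips stand 17 mm ahead of it and the grasp point (between the pads) lies 2 mm behind it (robot.tip_extent is the distance from the TCP to the fingertips, in m); z points along the fingers, y is the line along which they close (so a half turn about z gives the same grasp; the last joint's range is limited). The gripper opens to 92 mm and grips with 3 to 60 N. Pads are 19 mm wide; open, the fingers measure 130 mm over their backs; the gripper's body (75 mm by 190 mm) begins 47 mm behind the grasp point.
Start: joints at [1.153, 0.342, 1.524, -0, 1.275, -0.146], TCP at [0.141, 0.506, 0.244] pointing down, gripper open.
Joint ranges: [-2.53, 2.53], [-0.77, 2.02], [0.04, 2.7], [-1, 4.14], [0.28, 2.66], [-3.11, 3.11]. Speed limits (rad/s): [2.57, 2.57, 3.14, 3.14, 3.14, 3.14].

INTERFACE

Orientations are given as [roll, pitch, yaw] about the fixed x, y, z axes, in that order (R = Rz(yaw) Ry(pitch) Rx(roll)).
In Python, from cell import robot gives the robot as it stands.
- The arm moves only by the tool step_arm, never from a script. Its argument "motion" is a list of rows, each a list of 2 entries, a list of its own where there are three numbers: the shift along the tool's x, y, z in units of 60 mm (1.0 is 60 mm), then the turn about the tool's z in rad. In form: [[[x, y, z], spin], ...]. A call has 1 to 10 rows; each row is the pose to reach, as a shift and turn from the pose commanded when the call began, along the tool's axes at that moment; what a row does not reach only later rows make up. A row lasts 1/8 s, in which the tool goes at most 62.5 mm and 10.7 degrees, less where a joint would pass 70% of its speed; a pose out of reach is approached as far as the arm can. A call with a gripper value outside its range is refused whole. "hand" is the closure in counts, from 0 (fully open) to 255 (shut), set as the call begins (left out, the last holds). The fingers move at their own pace and stop on an object; "squeeze" is the grip in N (left out, the last holds). Time passes only in rows, so rows that repeat a pose let the fingers close. It gives the time, the measured TCP pose, the force, the opening and the grip force at its end, in the units of the state.
- robot.observe(): the state, without advancing time (a new reading comes with each control period).
- robot.read_camera(name): name is "scene" or "side" or "wrist"; returns a dict with "pixels" (400x640x3 uint8, red, green, blue), "intrinsics" (3x3 intrinsics, pixels), "xyz" and "rotation" of the camera in the world; the wrist camera has in their place "T_tool_cam" (4x4, takes a point from camera to tool coordinates, whose origin is the TCP and whose axes are the flange's). Camera axes: x right, y up, looking along -z (the intrinsics and any distortion apply to the point x, -y, -z); pixel columns grow to the right and rows downward; lengths in m; the calibration is good to about 2 mm. A picture is of the moment at which its call begins: read the wrist's pose just before it. There is no depth.
- robot.hand_in(): hands the job in; it is judged then, once.
The state is a dict: "time": time; "qpos": joint angles; "qvel": joint speeds; "joint_efforts": joint torques, N m; "tool_pos": TCP position; "tool_rot": TCP orientation; "contact_force": force on the tool from outside, world axes, zero at the start; "torque": the same for the moment, N m; "opening": finger opening in m; "grip_force": force on a finger pad.
Only numpy, scipy, OpenCV 4.12 (cv2) and the standard library are available. Lean on these libraries where they do the work, as an engineer would, in place of code of your own. Each camera call takes 0.05 s, during which the arm holds its last target. There are 200 camera calls.

## Working session

There is one attempt and no reset: what is moved stays moved. The work goes in short steps, Python scripts to look and compute and a tool call to move; the robot and the scene stay as the last step left them, time stands still between calls to the robot, and variables do not carry over. Pictures are saved under pics/ and viewed, at most 10 in all, crops included, and the job is handed in when it is done.

Besides the shell and the picture viewer there is one more tool, called after "Emit:" by a JSON object that holds its "method" and its "body". step_arm: Moves the arm, as the interface text tells. Its arguments: {"type":"object","properties":{"motion":{"type":"array"},"hand":{"type":"number"},"squeeze":{"type":"number"}},"required":["motion"]}

```bash
mkdir -p pics; ls; cat > h.py <<'E'
from cell import robot
import numpy as np, cv2
from scipy.spatial.transform import Rotation as Ro
def cam(n):
    s=robot.observe(); c=robot.read_camera(n)
    K=np.array(c['intrinsics'])
    if n=='wrist':
        T=np.eye(4); T[:3,:3]=Ro.from_euler('xyz',s['tool_rot']).as_matrix(); T[:3,3]=s['tool_pos']
        W=T@np.array(c['T_tool_cam']); R,p=W[:3,:3],W[:3,3]
    else:
        p=np.array(c['xyz']); R=np.array(c['rotation'])
        if R.shape!=(3,3): R=Ro.from_euler('xyz',R).as_matrix()
    return dict(im=np.array(c['pixels'])[:,:,::-1].copy(),K=K,R=R,p=p,c=c)
def onz(C,u,v,z):
    d=C['R']@(np.array([1,-1,-1])*(np.linalg.inv(C['K'])@[u,v,1]))
    return C['p']+d*(z-C['p'][2])/d[2]
def proj(C,P):
    q=C['R'].T@(np.array(P)-C['p']); q=C['K']@(q*[1,-1,-1]); return q[:2]/q[2]
E
python3 - <<'E'
from h import *
print(robot.observe())
for n in('scene','side','wrist'):
    C=cam(n); cv2.imwrite(f'pics/{n}0.png',C['im']); print(n,C['p'],C['R'].round(3).tolist(),C['K'].tolist(),[k for k in C['c']])
E
```

```text
pics
{'time': 0.0, 'qpos': array([ 1.15297893e+00,  3.42708981e-01,  1.52499304e+00, -2.49127040e-05,
        1.27543265e+00, -1.46017422e-01]), 'qvel': array([ 0.00085517, -0.00054936,  0.00014826,  0.00037759, -0.00036252,
        0.00046662]), 'joint_efforts': array([-3.22674678e-04, -4.31245780e+01, -2.44219530e+01,  7.17312307e-02,
        5.60596841e-02, -1.43399507e-04]), 'tool_pos': array([0.14078214, 0.50537535, 0.24306046]), 'tool_rot': array([-3.14006358e+00, -2.00793381e-04,  2.86979980e+00]), 'contact_force': array([ 0.0735469 , -0.62901031, -0.5048859 ]), 'torque': array([0.01057127, 0.01133207, 0.02251311]), 'grip_force': 0.0, 'opening': 0.09162200602824239}
scene [1.36321934 0.0076705  0.58972712] [[-0.03, -0.541, 0.841], [1.0, -0.018, 0.024], [0.002, 0.841, 0.541]] [[405.7179479233549, 0.0, 316.6948758048589], [0.0, 405.7179479233549, 195.4759681425512], [0.0, 0.0, 1.0]] ['pixels', 'intrinsics', 'xyz', 'rotation']
side [ 0.39585918 -0.56782848  0.60562579] [[0.952, 0.193, -0.24], [-0.307, 0.648, -0.697], [0.021, 0.737, 0.676]] [[430.420966146764, 0.0, 320.90436861975326], [0.0, 430.420966146764, 201.79650787935793], [0.0, 0.0, 1.0]] ['pixels', 'intrinsics', 'xyz', 'rotation']
wrist [0.06502618 0.52695365 0.3841511 ] [[0.268, -0.922, -0.278], [0.963, 0.256, 0.079], [-0.001, -0.289, 0.957]] [[280.3390417190738, 0.0, 316.6315941274819], [0.0, 280.3390417190738, 195.60234974657104], [0.0, 0.0, 1.0]] ['pixels', 'intrinsics', 'T_tool_cam']
```

View pics/scene0.png

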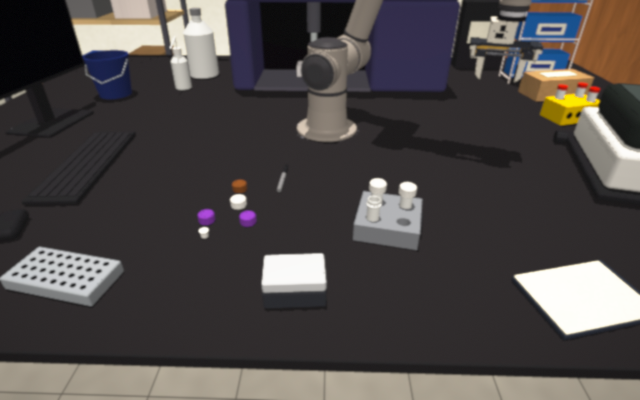

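View pics/side0.png

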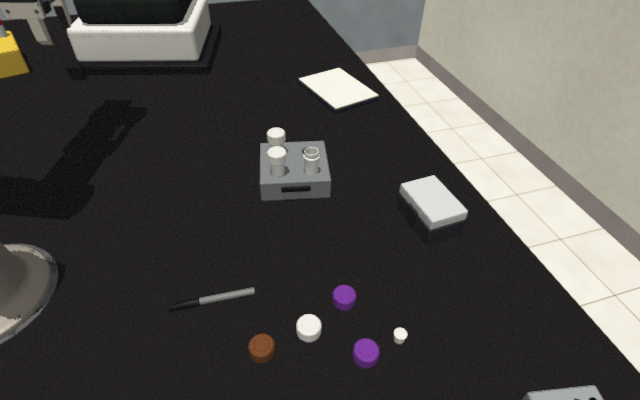

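Scene view: the loose white cap is at (238,202). Look-alikes are the small stopper (204,232), brown (239,186), purple (206,216) and (248,218), and the fitted caps (378,185) and (407,188). The open vial is at (374,205). In the side view the cap is at (309,327), the stopper at (400,335) and the open vial's rim at (312,153). I choose the plain white 38 mm one.

```bash
python3 - <<'E'
from h import *
S=cam('scene');D=cam('side')
def blob(C,u,v,kind,r=30):
    hsv=cv2.cvtColor(C['im'],cv2.COLOR_BGR2HSV).astype(int)
    if kind=='w': m=(hsv[:,:,2]>75)&(hsv[:,:,1]<60)
    else: m=(hsv[:,:,2]>50)&(hsv[:,:,1]>110)
    n,l,st,ce=cv2.connectedComponentsWithStats(m.astype('uint8'))
    k=l[v,u]; return ce[k],st[k]
obj={'cap':((238,202),(309,327),'w',.022),'stop':((204,232),(400,335),'w',.018),'brown':((239,186),(262,347),'c',.022),'purA':((206,216),(366,352),'c',.022),'purB':((248,218),(344,296),'c',.022),'marker':((281,182),(230,297),'w',.013)}
for k,(a,b,kd,h) in obj.items():
    for C,p in((S,a),(D,b)):
        c,st=blob(C,*p,kd); P=onz(C,*c,h/2); e=onz(C,st[0],c[1],h/2)-onz(C,st[0]+st[2],c[1],h/2)
        print(k,c.round(1),st.tolist(),P.round(4),'w',round(np.linalg.norm(e),4))
for (C,u,v) in((D,312,153),): print('rim',onz(C,u,v,.095))
print('rim scene',onz(S,374,202,.095))
a=S['im'][165:250,190:300];b=D['im'][110:210,240:350];c=D['im'][280:375,235:420]
f=lambda x:cv2.resize(x,(390,290),interpolation=cv2.INTER_CUBIC)
cv2.imwrite('pics/crop.png',np.vstack([np.hstack([f(a),f(b)]),np.hstack([f(c),f(S['im'][170:255,345:435])])]))
E
```

```text
cap [237.8 201.1] [229, 193, 19, 18, 267] [ 0.498  -0.2205  0.011 ] w 0.0489
cap [308.4 327.4] [296, 314, 26, 29, 616] [ 0.4996 -0.2234  0.011 ] w 0.0403
stop [203.5 231.7] [197, 226, 13, 13, 131] [ 0.6252 -0.276   0.009 ] w 0.0301
stop [399.8 334.7] [393, 327, 15, 17, 200] [ 0.6308 -0.2757  0.009 ] w 0.0232
brown [239.1 185.6] [231, 179, 16, 14, 192] [ 0.4213 -0.2319  0.011 ] w 0.0438
brown [261.3 347.5] [248, 333, 27, 30, 645] [ 0.423  -0.2348  0.011 ] w 0.0401
purA [205.8 216.6] [197, 208, 18, 18, 258] [ 0.5682 -0.2853  0.011 ] w 0.0438
purA [365.5 352.4] [352, 338, 28, 30, 664] [ 0.5686 -0.2882  0.011 ] w 0.0416
purB [247.4 218. ] [239, 210, 18, 17, 256] [ 0.5709 -0.1829  0.011 ] w 0.0436
purB [343.8 297.1] [332, 284, 25, 27, 525] [ 0.5715 -0.1868  0.011 ] w 0.0413
marker [280.9 181.4] [277, 172, 9, 20, 111] [ 0.388  -0.1209  0.0065] w 0.0252
marker [226.3 295.2] [199, 287, 56, 17, 381] [ 0.3876 -0.1233  0.0065] w 0.0923
rim [0.60399295 0.10094623 0.095     ]
rim scene [0.61708387 0.11243574 0.095     ]
```

View pics/crop.png

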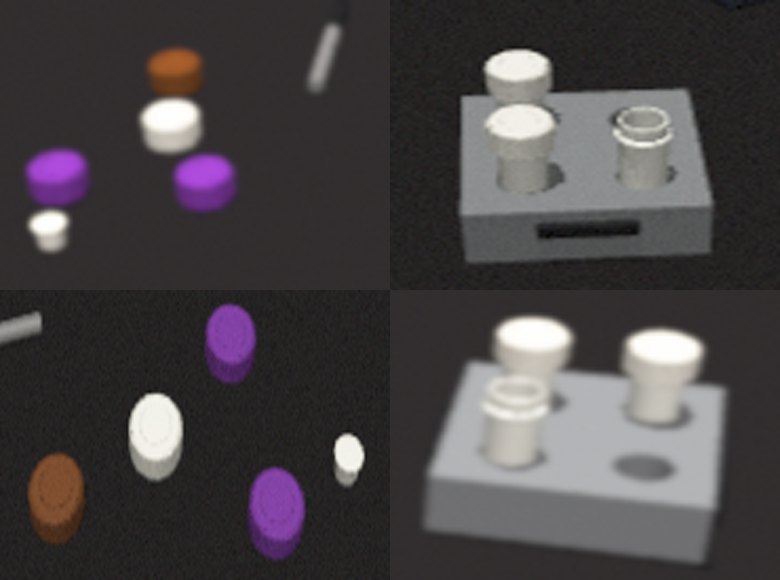

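The crop confirms that the loose cap is the plain white one at about (0.499, -0.222) m, and that the open vial has a bare rim at about (0.61, 0.105). I'll pass near the block first for a wrist look.

Emit:
{"method": "step_arm", "body": {"motion": [[[-8.0,-4.8,-0.3],-0.27],[[-8.0,-4.8,-0.3],-0.27],[[-8.0,-4.8,-0.3],-0.27],[[-8.0,-4.8,-0.3],-0.27],[[-8.0,-4.8,-0.3],-0.27],[[-8.0,-4.8,-0.3],-0.27],[[-8.0,-4.8,-0.3],-0.27],[[-8.0,-4.8,-0.3],-0.27],[[-8.0,-4.8,-0.3],-0.27],[[-8.0,-4.8,-0.3],-0.27]], "hand": 0}}

```text
time: 1.5
tool_pos: [0.5281, 0.0963, 0.2611]
tool_rot: [-3.141, 0.0, 3.135]
contact_force: [0.2, 0.6, -0.0]
opening: 0.0916
grip_force: 0.0
```

```bash
python3 - <<'E'
from h import *
C=cam('wrist'); s=robot.observe(); print(s['time'],s['tool_pos'],s['tool_rot'])
cv2.imwrite('pics/w1.png',C['im'])
for p in[(.61,.105,.095)]: print(proj(C,p))
E
```

```text
1.55 [0.52687772 0.09774392 0.26108866] [ 3.14154779e+00 -8.67362088e-04  3.13639277e+00]
[324.02706093 249.1491984 ]
```

View pics/w1.png

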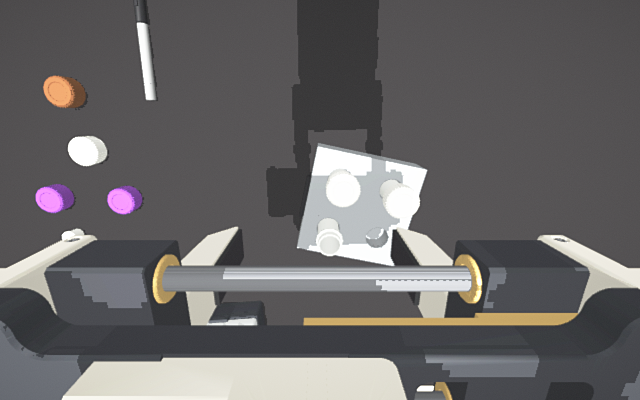

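The wrist view shows the open rim at about (330,246), the capped vials at (343,188) and (402,202), and the cap at (87,150). Next I'll move over the cap.

```bash
python3 - <<'E'
from h import *
C=cam('wrist')
print(onz(C,330,245,.095),onz(C,343,186,.098),onz(C,402,201,.098))
g=cv2.resize(C['im'][205:270,295:365],(700,650),interpolation=cv2.INTER_CUBIC)[:600]
cv2.imwrite('pics/rim1.png',g)
E
```

```text
[0.60306773 0.1139062  0.095     ] [0.5286611  0.12769451 0.098     ] [0.54666775 0.19532863 0.098     ]
```

View pics/rim1.png

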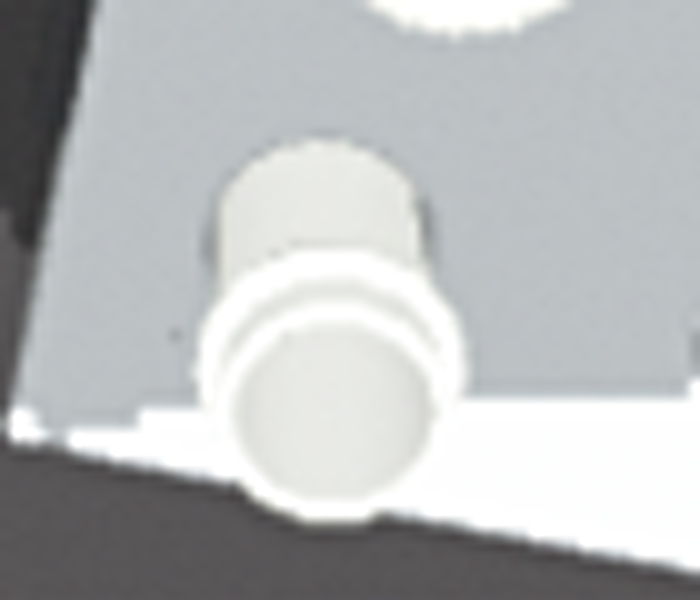

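Emit:
{"method": "step_arm", "body": {"motion": [[[-0.2,-5.3,1.0],0],[[-0.2,-5.3,1.0],0],[[-0.2,-5.3,1.0],0],[[-0.2,-5.3,1.0],0],[[-0.2,-5.3,1.0],0],[[-0.2,-5.3,1.0],0],[[-0.2,-5.3,1.0],0],[[-0.2,-5.3,1.0],0]]}}

```text
time: 2.6
tool_pos: [0.5377, -0.2163, 0.2022]
tool_rot: [3.141, 0.0, -3.141]
contact_force: [-0.1, -0.2, 1.3]
opening: 0.0918
grip_force: 0.0
```

```bash
python3 - <<'E'
from h import *
C=cam('wrist'); s=robot.observe(); print(s['time'],s['tool_pos'],s['tool_rot'])
cv2.imwrite('pics/w2.png',C['im'])
print(proj(C,(.499,-.222,.011)))
hsv=cv2.cvtColor(C['im'],cv2.COLOR_BGR2HSV)
m=((hsv[:,:,2]>130)&(hsv[:,:,1]<60)).astype('uint8'); m[235:]=0
n,l,st,ce=cv2.connectedComponentsWithStats(m)
for k in range(1,n):
  if st[k,4]>100: print(ce[k],st[k],onz(C,*ce[k],.011))
E
```

```text
2.65 [ 0.53774408 -0.21643339  0.20230559] [ 3.14142624e+00  5.71130764e-04 -3.14082007e+00]
[311.43350445 146.52797382]
[403.62734864  42.07306889] [393   0  23  88 958] [ 0.38882148 -0.12354449  0.011     ]
[299.82097902  75.27132867] [285  59  31  34 715] [ 0.42152927 -0.23437044  0.011     ]
[311.37969543 147.3106599 ] [294 130  36  36 985] [ 0.49991391 -0.22206752  0.011     ]
[598.34619304 192.3409521 ] [ 532  141  108   94 6869] [0.55485523 0.13189374 0.011     ]
[227.03787879 231.26515152] [210 226  28   9 132] [ 0.60730813 -0.33114098  0.011     ]
[406.57692308 231.4       ] [396 227  29   8 130] [ 0.60736938 -0.09995767  0.011     ]
```

The cap is confirmed at (311,147) in the wrist view, which gives (0.4995, -0.222). I'm descending.

Emit:
{"method": "step_arm", "body": {"motion": [[[0.64,-0.09,1.0],0],[[0.64,-0.09,2.0],0],[[0.64,-0.09,2.6],0],[[0.64,-0.09,2.6],0],[[0.64,-0.09,2.8],0],[[0.64,-0.09,3.0],0],[[0.64,-0.09,3.0],0],[[0.64,-0.09,3.0],0]]}}

```text
time: 3.65
tool_pos: [0.4993, -0.224, 0.0222]
tool_rot: [-3.141, 0.001, 3.14]
contact_force: [0.3, 0.4, 0.0]
opening: 0.0918
grip_force: 0.0
```

```bash
python3 - <<'E'
from h import *
C=cam('wrist'); s=robot.observe(); print(s['time'],s['tool_pos'],s['tool_rot'],s['contact_force'])
D=cam('side')
cv2.imwrite('pics/w3.png',np.hstack([C['im'][100:400,120:520],cv2.resize(D['im'][240:390,210:410],(400,300))]))
E
```

```text
3.7 [ 0.49935799 -0.22411186  0.02226368] [-3.14109396e+00  9.28854064e-04  3.13978891e+00] [-0.0939121   0.40860699  0.11688636]
```

View pics/w3.png

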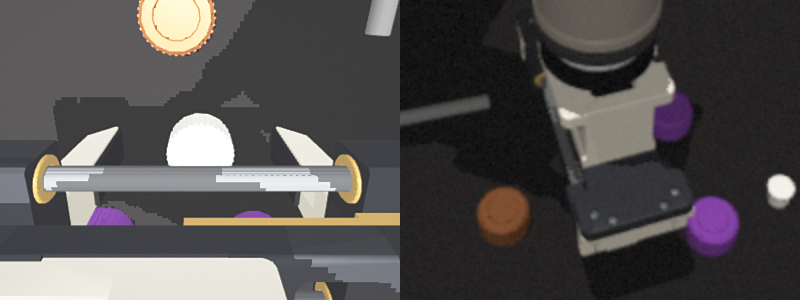

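The cap is midway between the fingers and nothing else is close. I'm gripping.

Emit:
{"method": "step_arm", "body": {"motion": [[[0,0,0],0],[[0,0,0],0],[[0,0,0],0],[[0,0,0],0],[[0,0,0],0],[[0,0,0],0],[[0,0,0],0],[[0,0,0],0]], "hand": 255, "squeeze": 45}}

```text
time: 4.75
tool_pos: [0.499, -0.2239, 0.0217]
tool_rot: [3.141, -0.0, 3.14]
contact_force: [0.2, -0.3, -0.4]
opening: 0.0374
grip_force: 45.0
```

Emit:
{"method": "step_arm", "body": {"motion": [[[0,0,-0.8],0],[[0,0,-1.8],0],[[0,0,-2.8],0],[[-0.2,0.6,-3.3],0],[[-0.5,1.6,-3.3],0],[[-0.8,2.6,-3.3],0],[[-1.1,3.6,-3.3],0],[[-1.4,4.6,-3.3],0],[[-1.68,5.57,-3.3],0],[[-1.68,5.57,-3.3],0]]}}

```text
time: 6.0
tool_pos: [0.6005, 0.1144, 0.2192]
tool_rot: [3.141, -0.0, -3.138]
contact_force: [-0.6, -1.4, -0.1]
opening: 0.037
grip_force: 45.0
```

Emit:
{"method": "step_arm", "body": {"motion": [[[0,0,0],0],[[0,0,0],0],[[0,0,0],0]]}}

```text
time: 6.38
tool_pos: [0.6004, 0.1087, 0.2199]
tool_rot: [-3.142, 0.0, 3.138]
contact_force: [0.1, -0.2, -0.2]
opening: 0.0371
grip_force: 45.0
```

```bash
python3 - <<'E'
from h import *
C=cam('wrist'); s=robot.observe(); print(s['time'],s['tool_pos'],s['tool_rot'],s['opening'])
D=cam('side');S=cam('scene')
for X in(C,D,S):print(proj(X,(.604,.112,.095)))
f=lambda x:cv2.resize(x,(400,280),interpolation=cv2.INTER_CUBIC)
cv2.imwrite('pics/w4.png',np.vstack([C['im'][60:300,120:520].repeat(2,0).repeat(2,1)[:320],np.hstack([f(D['im'][100:200,240:383]),f(S['im'][160:250,300:429])])]))
np.save('c4.npy',C['im'])
E
```

```text
6.425 [0.60040813 0.1089643  0.21994129] [3.14154142e+00 2.34534112e-04 3.13806508e+00] 0.0369386855338222
[319.54613249 197.58879956]
[310.4019498  149.88173146]
[373.28260599 198.73877041]
```

View pics/w4.png

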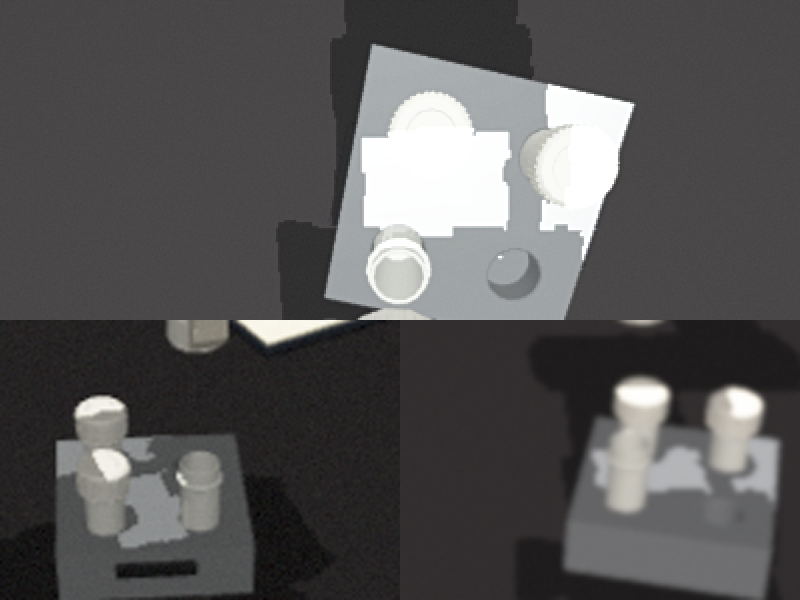

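Rim seen in the wrist view at about (319,197.5), matching the prediction (319.5,197.6); the side and scene views agree within about 1 px. I'll refine the rim with an ellipse fit, and the cap mouth's near edge.

```bash
python3 - <<'E'
from h import *
C=cam('wrist'); g=cv2.cvtColor(C['im'],cv2.COLOR_BGR2GRAY)
K=8; c=cv2.resize(g[170:222,296:344],None,fx=K,fy=K,interpolation=cv2.INTER_CUBIC)
m=((c<228)).astype('uint8')
n,l,st,ce=cv2.connectedComponentsWithStats(m)
k=l[int((198-170+.5)*K),int((319-296+.5)*K)]
if k:
  cs,_=cv2.findContours((l==k).astype('uint8'),cv2.RETR_EXTERNAL,cv2.CHAIN_APPROX_NONE)
  e=cv2.fitEllipse(max(cs,key=len)); u,v=e[0][0]/K+296-.5,e[0][1]/K+170-.5
  print('inner',u,v,np.array(e[1])/K,onz(C,u,v,.095))
cv2.imwrite('pics/r5.png',np.hstack([c,m*255]))
s=robot.observe(); print(s['tool_pos'])
t=s['tool_pos']; print('cap mouth proj',[proj(C,(t[0]+.019*a,t[1]+.019*b,t[2]-.022)) for a,b in((-1,0),(0,0))])
E
```

```text
inner 318.26180839538574 198.32172203063965 [21.5666275  25.47625542] [0.60480735 0.11135095 0.095     ]
[0.6004412  0.10955001 0.21987593]
cap mouth proj [array([316.26168723, 211.8889717 ]), array([316.35475764, 239.90314845])]
```

View pics/r5.png

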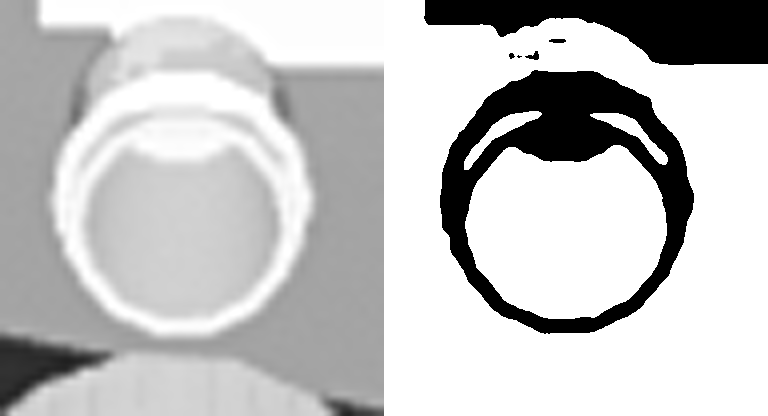

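Emit:
{"method": "step_arm", "body": {"motion": [[[-0.04,0.02,0.5],0],[[-0.04,0.02,1.0],0],[[-0.04,0.02,1.4],0],[[-0.04,0.02,1.4],0],[[-0.04,0.02,1.4],0]]}}

```text
time: 7.2
tool_pos: [0.6034, 0.1113, 0.1368]
tool_rot: [3.141, 0.002, 3.14]
contact_force: [0.6, 0.1, -0.3]
opening: 0.0373
grip_force: 45.0
```

```bash
python3 - <<'E'
from h import *
C=cam('wrist'); s=robot.observe(); print(s['time'],s['tool_pos'],s['tool_rot'],s['contact_force'])
D=cam('side');S=cam('scene')
f=lambda x:cv2.resize(x,(400,300),interpolation=cv2.INTER_CUBIC)
t=s['tool_pos'];print([proj(X,(t[0],t[1],t[2]-.022)).round(1) for X in (C,D,S)])
cv2.imwrite('pics/w5.png',np.vstack([cv2.resize(C['im'][170:245,260:380],(480,300),interpolation=cv2.INTER_CUBIC)[:, 40:440],f(D['im'][125:185,270:350])]))
cv2.imwrite('pics/w6.png',np.hstack([cv2.imread('pics/w5.png'),np.vstack([f(S['im'][165:225,335:415]),f(D['im'][100:220,230:390])])]))
g=cv2.cvtColor(C['im'],cv2.COLOR_BGR2GRAY)
for v in range(180,236,4): print(v,g[v,290:348:2].tolist())
E
```

```text
7.25 [0.60360187 0.11132118 0.13714687] [3.14138054e+00 2.39952501e-03 3.13974195e+00] [-0.34011352 -0.59705205 -0.5613203 ]
[array([316.1, 240.3]), array([310.4, 141.8]), array([373.7, 191. ])]
180 [154, 249, 246, 246, 246, 246, 246, 246, 246, 246, 246, 246, 246, 246, 246, 246, 246, 246, 246, 246, 246, 246, 246, 247, 246, 246, 247, 246, 246]
184 [146, 142, 141, 142, 143, 143, 151, 248, 245, 244, 244, 244, 245, 245, 245, 245, 245, 245, 244, 245, 245, 245, 245, 245, 245, 245, 245, 245, 245]
188 [146, 146, 146, 146, 147, 144, 142, 181, 250, 249, 249, 241, 227, 214, 226, 229, 247, 247, 247, 247, 246, 246, 246, 246, 246, 247, 246, 246, 247]
192 [147, 146, 147, 147, 147, 146, 147, 134, 156, 182, 185, 185, 186, 187, 186, 185, 187, 184, 175, 127, 144, 145, 145, 144, 145, 144, 144, 145, 146]
196 [146, 147, 148, 146, 146, 142, 153, 177, 182, 182, 186, 185, 185, 187, 186, 186, 185, 184, 182, 179, 173, 135, 147, 145, 146, 145, 146, 146, 146]
200 [147, 146, 146, 147, 147, 102, 172, 179, 182, 184, 184, 184, 185, 184, 184, 185, 181, 183, 181, 179, 176, 121, 133, 146, 147, 146, 146, 146, 146]
204 [
[... 494 characters left out ...]
 182, 185, 188, 186, 189, 190, 187, 182, 185, 186, 223, 239, 177, 217, 237, 157, 144, 145, 146, 146]
220 [146, 145, 163, 241, 190, 182, 178, 184, 188, 185, 187, 188, 186, 188, 190, 188, 182, 189, 186, 185, 185, 177, 181, 219, 213, 144, 146, 146, 146]
224 [147, 145, 190, 179, 181, 186, 180, 185, 186, 186, 187, 187, 186, 189, 209, 186, 182, 189, 185, 178, 187, 182, 184, 182, 182, 149, 145, 145, 146]
228 [168, 179, 180, 180, 182, 213, 191, 188, 226, 234, 237, 236, 236, 236, 236, 237, 236, 237, 237, 229, 210, 179, 185, 180, 182, 180, 176, 146, 149]
232 [177, 180, 197, 225, 235, 235, 235, 234, 235, 237, 239, 239, 239, 239, 240, 239, 239, 238, 237, 234, 235, 235, 234, 225, 199, 186, 180, 183, 150]
```

View pics/w6.png

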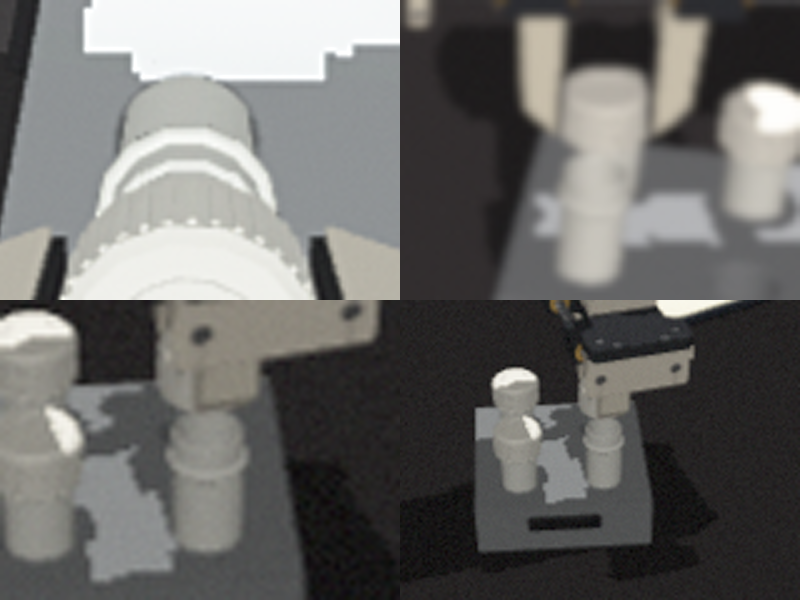

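Cap and bead share the same centre column in the wrist view (about 316.5), so y is aligned. For x I'll compare the near edges.

```bash
python3 - <<'E'
from h import *
C=cam('wrist'); g=cv2.cvtColor(C['im'],cv2.COLOR_BGR2GRAY); t=robot.observe()['tool_pos']; print(t)
print([ (v,int(g[v,313:321].mean())) for v in range(186,232)])
for x in(.6025,.6035,.6045): print(x,'rim',proj(C,(x-.0145,.1113,.095)),'beadmid',proj(C,(x-.017,.1113,.0825)), 'rim inner far/near',proj(C,(x-.013,.1113,.095)))
for dx in(0,.001): print(dx,'cap lower',proj(C,(t[0]+dx-.019,t[1],t[2]-.0217)),'cap upper',proj(C,(t[0]+dx-.019,t[1],t[2]+.0003)))
E
```

```text
[0.6033519  0.111359   0.13687926]
[(186, 245), (187, 248), (188, 211), (189, 184), (190, 184), (191, 185), (192, 186), (193, 185), (194, 186), (195, 186), (196, 186), (197, 186), (198, 186), (199, 185), (200, 184), (201, 191), (202, 225), (203, 240), (204, 247), (205, 231), (206, 191), (207, 183), (208, 183), (209, 187), (210, 235), (211, 241), (212, 214), (213, 186), (214, 184), (215, 187), (216, 187), (217, 187), (218, 187), (219, 186), (220, 187), (221, 188), (222, 187), (223, 187), (224, 191), (225, 204), (226, 211), (227, 234), (228, 236), (229, 235), (230, 235), (231, 237)]
0.6025 rim [315.93809944 206.53220298] beadmid [315.9647285  197.67537862] rim inner far/near [315.9432012  208.58177728]
0.6035 rim [315.94150317 207.89961209] beadmid [315.96790798 198.98046466] rim inner far/near [315.94658962 209.94304046]
0.6045 rim [315.94489668 209.2629193 ] beadmid [315.97107844 200.2818499 ] rim inner far/near [315.94996791 211.30022935]
0 cap lower [315.95351827 211.6785027 ] cap upper [315.87348035 225.70759586]
0.001 cap lower [315.95729582 213.19785   ] cap upper [315.87793252 227.40998053]
```

Emit:
{"method": "step_arm", "body": {"motion": [[[-0.014,0,0.0],0],[[-0.014,0,0.2],0],[[-0.014,0,0.3],0],[[-0.014,0,0.34],0],[[-0.014,0,0.38],0],[[-0.014,0,0.42],0],[[-0.014,0,0.42],0]]}}

```text
time: 8.28
tool_pos: [0.6036, 0.1113, 0.1104]
tool_rot: [3.142, -0.0, 3.14]
contact_force: [-0.3, 0.2, -0.7]
opening: 0.037
grip_force: 45.0
```

Emit:
{"method": "step_arm", "body": {"motion": [[[0,0,0.03],0],[[0,0,0.06],0],[[0,0,0.09],0],[[0,0,0.11],0],[[0,0,0.13],0],[[0,0,0.13],0]], "squeeze": 58}}

```text
time: 9.02
tool_pos: [0.6046, 0.1113, 0.1043]
tool_rot: [3.142, 0.003, 3.14]
contact_force: [-1.2, -0.7, 6.8]
opening: 0.0373
grip_force: 58.0
```

Emit:
{"method": "step_arm", "body": {"motion": [[[0,0,0.02],0],[[0,0,0.04],0],[[0,0,0.06],0],[[0,0,0.08],0],[[0,0,0.1],0],[[0,0,0.1],0]]}}

```text
time: 9.78
tool_pos: [0.6036, 0.1114, 0.0975]
tool_rot: [3.142, 0.0, 3.14]
contact_force: [-3.4, -0.6, 7.1]
opening: 0.037
grip_force: 58.0
```

Emit:
{"method": "step_arm", "body": {"motion": [[[0,0,0.02],0],[[0,0,0.04],0],[[0,0,0.06],0],[[0,0,0.06],0],[[0,0,0.06],0]]}}

```text
time: 10.4
tool_pos: [0.6037, 0.1114, 0.0973]
tool_rot: [-3.142, 0.002, 3.14]
contact_force: [-10.1, -1.7, 27.9]
opening: 0.0367
grip_force: 58.0
```

```bash
python3 - <<'E'
from h import *
D=cam('side');S=cam('scene');C=cam('wrist'); s=robot.observe(); print(s['time'],s['tool_pos'],s['tool_rot'],s['contact_force'])
f=lambda x:cv2.resize(x,(400,300),interpolation=cv2.INTER_CUBIC)
cv2.imwrite('pics/w7.png',np.hstack([f(D['im'][125:200,260:360]),f(S['im'][170:230,335:415])]))
cv2.imwrite('pics/w8.png',np.vstack([cv2.imread('pics/w7.png'),cv2.resize(C['im'][150:250,200:440],(800,300))]))
E
```

```text
10.55 [0.60369934 0.11138734 0.09731691] [-3.14157763e+00  2.21263849e-03  3.14009625e+00] [-11.66648045  -1.10618784  27.93845619]
```

View pics/w8.png

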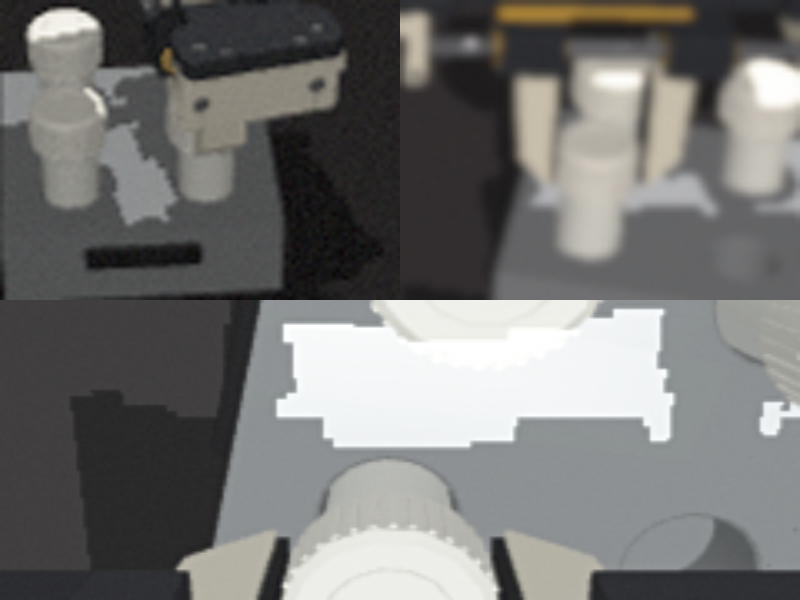

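The cap sits level over the vial with the bead covered. There is a hard stop at the expected height (TCP 97.3 mm against about 97.7 mm), with a steady 28 N push and the grip holding. I'm handing in.

```bash
python3 -c "
from cell import robot
print(robot.hand_in()); s=robot.observe(); print(s['tool_pos'],s['contact_force'],s['grip_force'])"
```

```text
the job is handed in; nothing more can be done
None
the job is handed in; nothing more can be done
```

I picked up the white cap, set it on the open vial and pressed it past the click to the hard stop, then handed in at about 10.6 s with the arm still pressing at about 28 N and gripping at 58 N; no verdict was returned.

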